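Hang the socket caddy on the French cleat

TASK

Pick up the wooden socket caddy by its raised middle wall, lean its top towards the cleat rack so that the angled strip on its back goes over and behind the bevelled rail, clear of the stop block, then let it down and swing it upright until it sits fully home and flat to the rack. Then bring it along the rail until its side bears lightly but positively on the plain stop block for a moment, and let go of it hanging there. Be gentle with caddy, rail and stop, and leave the other things on the bench alone.

Things in the scene. Friction and masses are not known exactly. Their poses are not given: they have to be found in the camera images.
- caddy: The thing to hang: open plywood tray 90 deep (x) x 120 wide (y) x 70 mm high with steel sockets, 0.3 to 0.65 kg, balanced near its middle. Origin: centre of the tray's underside; x points to its back, z up. The back (x 37 to 45 mm) rises to z 112 mm. A spacer low behind it (x 45 to 65, z 5 to 25 mm) makes it hang upright.
- caddy_grip (a point): Where to pinch the caddy: its solid raised middle wall, 16 mm thick in y, x from -39 to +37 mm, rising to z = 125 mm in the caddy's frame. Point at (0, 0, 108 mm), axes as the caddy's; pinch across y. Beside the wall 60 mm and more is free on each side above z = 70 mm.
- caddy_tip (a point): Middle of the lower rear edge of the angled strip on the caddy's back, at (65, 0, 79 mm) in the caddy's frame, axes as the caddy's. The strip spans the full width, x 45 to 65 mm, z up to 112 mm; its underside rises at 45 degrees from z 79 mm (x = 61) to z 95 mm (x = 45): its lowest edge is the rear one.
- rack: Fixed upright plywood board 460 wide, 165 high, 18 mm thick, standing on the bench, front to the robot. Origin: at bench height, on the front face, middle of its width; x points into the board (away from the robot), y along it, z up. A wooden cleat rail, 18 mm thick (x -18 to 0), runs along its whole front. Rail and board are waxed and slide easily; nothing of it moves.
- rack_rail (a point): Middle of the rack's front face 137 mm above the bench, axes as the rack's: NOMINAL height of the rail's lip. The true lip is 8 mm higher to 8 mm lower, not measured: feel for it. Rail top: blunt lip at x = -16 mm, from there a 45 degree slope down to the board 15 mm below the lip, leaving a V. Seated, strip and spacer lie flat on the board (tip at x = 0), tip 11 mm below the lip.
- stop: Fixed plain wooden block on the front of the rack near one end (either end): 30 mm wide along the rack (y = -15 to +15 mm), reaching from 18 to 68 mm in front of the board, z = 25 to 110 mm. Origin: on the rack's front face at bench height, in the middle of the block's width; axes as the rack's. The caddy's side goes against its face that looks to the middle of the rack, so the caddy's middle finally lies 75 mm from the block's middle.
- holder: Bystander fixed near the other end of the rack: plywood screwdriver holder, 60 mm wide along the rack, reaching 68 mm out from the board, 150 mm high with the two screwdrivers in it. Origin: on the rack's front face at bench height, in the middle of its width.
- wrench: Bystander: steel wrench 180 mm long lying flat, 8 mm thick, on the bench in front of the rack. Origin: middle, underside.
- jar: Bystander: glass jar, 64 mm across, 75 mm high. Origin: centre of its underside.
- tape: Bystander: roll of paper tape lying flat, 90 mm across, 24 mm high. Origin: centre of its underside.
- screwdriver: Bystander: screwdriver 200 mm long, lying, 26 mm thick. Origin: middle, underside.
- spray: Bystander: spray can, 60 mm across, 170 mm high, standing. Origin: centre of its underside.
- offcut: Bystander: wood offcut 130 x 45 x 30 mm, lying. Origin: centre of its underside.
- measure: Bystander: tape measure 65 x 30 x 60 mm, standing. Origin: centre of its underside.
Not all that is in view belongs to the job. What is shaped like the caddy but blue or green is not meant.

How it is judged:
By the outcome, as a careful person would: the job done as asked, in the order asked, and still so for the second after the job is handed in, with the robot touching nothing.
It also fails if it takes over 72 s, if anything falls off the work surface, if the arm or the gripper's body presses on something with over 40 N, if the wrist force passes 120 N, or if a joint passes its speed limit or range.

ROBOT

A 6-joint arm with a two-finger parallel gripper is mounted at the origin on the work surface. World frame = base frame: x ahead of the robot, y to its left, z up, the work surface at z = 0. Lengths are in m, angles in rad, forces in N, time in s.
With the tool pointing down it reaches from about 0.4 to 0.825 m from the base axis. Payload 7 kg.
Tool frame: the origin (TCP) lies at the very end of the fingers, on their centre line; the grasp point (between the pads) lies 19 mm behind it (r.hold_point_z is the distance from the TCP to the grasp point, in m); z points along the fingers, y is the line along which they close (so a half turn about z gives the same grasp; the last joint's range is limited). The gripper opens to 88 mm and grips with 3 to 60 N. Pads are 19 mm wide; open, the fingers measure 130 mm over their backs; the gripper's body (78 mm by 193 mm) begins 47 mm behind the grasp point.
Start: joints at [1.406, 0.359, 0.012, 0, -1.224, -0.288], TCP at [0.295, 0.607, 0.227] pointing down, gripper open.
Joint ranges: [-3.07, 3.07], [-1.43, 2.12], [-1.02, 1.25], [-3.03, 1.67], [-3.05, -0], [-3.03, 3.03]. Speed limits (rad/s): [2.39, 2.39, 3.01, 3.14, 3.14, 3.14].

INTERFACE

Orientations are given as a unit quaternion [x, y, z, w].
In Python, from cell import r gives the robot as it stands.
- The arm moves only by the tool drive_tool, never from a script. Its argument "commands" is one flat list of numbers, 6 for each row, row after row: the shift along the world's x, y, z in cm, then the turn, a rotation vector about the world's x, y, z in units of 6 degrees (1.0 is 6 degrees). In form: [x, y, z, ax, ay, az, x, y, z, ax, ay, az, ...]. A call has 1 to 10 rows; each row is the pose to reach, as a shift and turn from the pose commanded when the call began; what a row does not reach only later rows make up. A row lasts 1/10 s, in which the tool goes at most 50 mm and 8.59 degrees, less where a joint would pass 70% of its speed; a pose out of reach is approached as far as the arm can. A call with a gripper value outside its range is refused whole. "fingers" is the opening, from 0 (shut) to 1 (fully open), set as the call begins (left out, the last holds). The fingers move at their own pace and stop on an object; "force" is the grip in N (left out, the last holds). Time passes only in rows, so rows that repeat a pose let the fingers close. It gives the time, the measured TCP pose, the force, the opening and the grip force at its end, in the units of the state.
- r.state(): the state, without advancing time (a new reading comes with each control period).
- r.capture(name): name is "scene" or "top"; returns (picture, depth): 384x512x3 uint8, blue, green, red; 384x512 float32, m along the optical axis (not along the pixel's ray), 0 where there is no reading.
- r.calibration(name): a dict with "fov_y" (degrees; the focal length in pixels is half the picture's height over the tangent of half this angle, whatever the lens; pixels are square), "cx", "cy" (the principal point, pixels), "D" ([k1, k2, p1, p2, k3] as OpenCV has them; the pictures are not rectified), "R" (3x3) and "t" (3): a world point X has camera coordinates R X + t. Camera axes: x right, y down, z forward; pixel columns grow to the right and rows downward; lengths in m; the calibration is good to about 2 mm. A picture is of the moment at which its call begins. calibration takes no time and is no camera call.
- r.finish_job(): hands the job in; it is judged then, once.
The state is a dict: "t": time; "qpos": joint angles; "dq": joint speeds; "tau": joint torques, N m; "position": TCP position; "tcp_rot": TCP orientation; "force": force on the tool from outside, world axes, zero at the start; "ft_torque": the same for the moment, N m; "gripper_width": finger opening in m; "gripper_force": force on a finger pad.
Only numpy, scipy, OpenCV 4.12 (cv2) and the standard library are available. Lean on these libraries where they do the work, as an engineer would, in place of code of your own. Each camera call takes 0.05 s, during which the arm holds its last target. There are 200 camera calls.

## Working session

There is one attempt and no reset: what is moved stays moved. The work goes in short steps, Python scripts to look and compute and a tool call to move; the robot and the scene stay as the last step left them, time stands still between calls to the robot, and variables do not carry over. Pictures are saved under pics/ and viewed, at most 10 in all, crops included, and the job is handed in when it is done.

Besides the shell and the picture viewer there is one more tool, called as name(argument=value, ...) on one line, values as JSON. drive_tool: Moves the arm, as the interface text tells. Its arguments: {"type":"object","properties":{"commands":{"type":"array","items":{"type":"number"}},"fingers":{"type":"number"},"force":{"type":"number"}},"required":["commands"]}

```bash
mkdir -p pics; cat > h.py <<'E'
import numpy as np, cv2
from cell import r
def K(n):
    c=r.calibration(n); f=192/np.tan(np.radians(c['fov_y']/2))
    return np.array([[f,0,c['cx']],[0,f,c['cy']],[0,0,1]]),np.array(c['D'],float),np.array(c['R']),np.array(c['t'])
def world(n,uv,d):
    k,D,R,t=K(n); uv=np.array(uv,float).reshape(-1,1,2)
    p=cv2.undistortPoints(uv,k,D).reshape(-1,2); d=np.asarray(d,float).reshape(-1,1)
    return (np.hstack([p,np.ones((len(p),1))])*d-t)@R
def cloud(n,d):
    v,u=np.mgrid[0:384,0:512]; return world(n,np.stack([u,v],-1).reshape(-1,2),d.reshape(-1)).reshape(384,512,3)
E
python3 - <<'E'
from h import *
for n in('scene','top'):
    p,d=r.capture(n); np.savez(f'{n}0.npz',p=p,d=d); cv2.imwrite(f'pics/{n}0.png',cv2.resize(p,(800,600)))
    k,D,R,t=K(n); print(n,k[0,0],-R.T@t,R[2])
print(r.state())
E
```

```text
scene 397.21247877207736 [ 1.00965387 -1.01991253  1.13362744] [-0.34575749  0.64983115 -0.67688347]
top 383.4253160230161 [ 0.3912168  -0.05471903  1.27467282] [ 0.11395148 -0.01311917 -0.99339969]
{'t': 0.1, 'qpos': array([ 1.40607907e+00,  3.59320164e-01,  1.11792777e-02, -3.11791522e-04,
       -1.22413180e+00, -2.88095982e-01]), 'dq': array([-1.14444410e-03, -2.50242000e-03,  2.05993831e-03,  8.72033243e-05,
       -1.48136540e-03,  1.07083719e-03]), 'tau': array([-2.13474130e-03, -5.84162092e+01,  2.93751240e+01,  7.01535031e+00,
        1.01768947e-02, -5.56643772e-05]), 'position': array([0.29514517, 0.60656891, 0.22572517]), 'tcp_rot': array([ 9.74467126e-01, -2.24528961e-01, -1.00794702e-04,  7.45813725e-04]), 'force': array([0.79906399, 1.26475246, 0.1952143 ]), 'ft_torque': array([-0.02532622,  0.02239396,  0.08763158]), 'gripper_force': 0.0, 'gripper_width': 0.08770124175111782}
```

View pics/scene0.png

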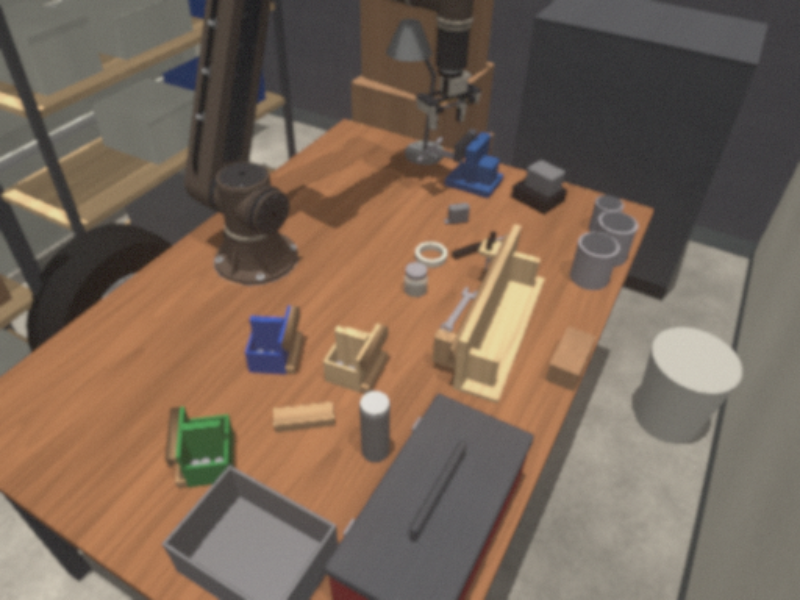

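View pics/top0.png

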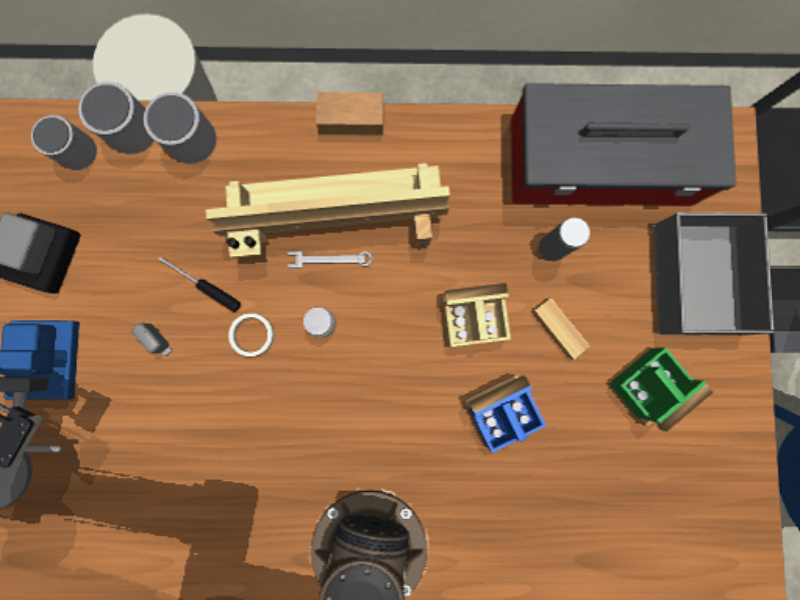

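The scene picture shows the natural caddy with its strip side facing the rack. In the top picture the caddy is at about (478,317), the stop at (422,228) on the right (−y) end, and the holder at (245,242). The wrench at (330,259) lies in front of the rail. Next I measure the caddy, board and stop from the depth image.

```bash
python3 - <<'E'
from h import *
z=np.load('top0.npz'); p,d=z['p'],z['d']; C=cloud('top',d)
s=1.5625
def reg(u0,u1,v0,v1,zl,zh,name,show=True):
    q=C[int(v0/s):int(v1/s),int(u0/s):int(u1/s)].reshape(-1,3); q=q[(q[:,2]>zl)&(q[:,2]<zh)]
    if len(q)<5: print(name,len(q)); return
    m=q.mean(0); w,V=np.linalg.eigh(np.cov((q-m)[:,:2].T)); a=V[:,1]
    print(name,len(q),m.round(4),'ax deg',np.degrees(np.arctan2(a[1],a[0])).round(2),'min',q.min(0).round(4),'max',q.max(0).round(4)); 
    (c,sz,an)=cv2.minAreaRect(q[:,:2].astype(np.float32)); print('   rect',np.round(c,4),np.round(sz,4),round(an,2))
    return q
reg(435,520,280,350,.118,.135,'wall')
reg(435,520,280,350,.100,.117,'back')
reg(435,520,280,350,.055,.135,'caddy>55')
reg(205,450,160,260,.155,.18,'boardtop')
reg(205,450,160,260,.120,.150,'rail')
reg(408,440,205,250,.095,.118,'stop')
reg(220,270,220,262,.05,.16,'holder')
reg(285,375,245,272,.004,.03,'wrench')
# bench heights
reg(430,560,400,420,-.02,.02,'bench'); 
k,D,R,t=K('top')
cv2.imwrite('pics/crop1.png',np.hstack([cv2.resize(p[170:232,270:350],(400,310),interpolation=3),cv2.resize(p[95:165,245:335],(399,310),interpolation=3)]))
E
```

```text
wall 140 [ 0.4614 -0.2153  0.1253] ax deg -172.54 min [ 0.423  -0.227   0.1182] max [ 0.4984 -0.2034  0.1316]
   rect [ 0.4613 -0.2157] [0.0755 0.0164] 7.41
back 380 [ 0.5093 -0.2088  0.112 ] ax deg 99.35 min [ 0.4233 -0.2695  0.1005] max [ 0.534  -0.1495  0.1169]
   rect [ 0.4751 -0.2142] [0.1039 0.1205] 7.82
caddy>55 810 [ 0.4824 -0.2121  0.1004] ax deg 76.93 min [ 0.4117 -0.2794  0.0551] max [ 0.534  -0.1478  0.1316]
   rect [ 0.4724 -0.2142] [0.11   0.1204] 7.44
boardtop 1059 [0.6779 0.078  0.1647] ax deg 96.19 min [ 0.6076 -0.1489  0.1551] max [0.7126 0.3059 0.172 ]
   rect [0.6609 0.0756] [0.0591 0.458 ] 7.01
rail 1175 [0.6587 0.0879 0.1305] ax deg 97.35 min [ 0.5867 -0.1523  0.12  ] max [0.6949 0.3052 0.15  ]
   rect [0.6388 0.0739] [0.0661 0.4597] 6.33
stop 188 [ 0.6487 -0.1036  0.1101] ax deg -174.93 min [ 0.6198 -0.1352  0.0957] max [ 0.6878 -0.0756  0.1179]
   rect [ 0.6534 -0.0984] [0.0576 0.0649] 73.04
holder 637 [0.622  0.245  0.1217] ax deg 92.37 min [0.5813 0.1968 0.0522] max [0.6564 0.3002 0.1552]
   rect [0.618  0.2469] [0.0694 0.1041] 5.52
wrench 346 [0.5971 0.0926 0.0074] ax deg 91.11 min [ 0.5703 -0.0011  0.004 ] max [0.629  0.1866 0.016 ]
   rect [0.5996 0.0927] [0.0578 0.1875] 0.49
bench 586 [ 0.2809 -0.2512  0.0021] ax deg 90.68 min [ 0.2629 -0.3965 -0.0083] max [ 0.3009 -0.1255  0.0198]
   rect [ 0.2819 -0.261 ] [0.0372 0.271 ] 0.37
```

View pics/crop1.png

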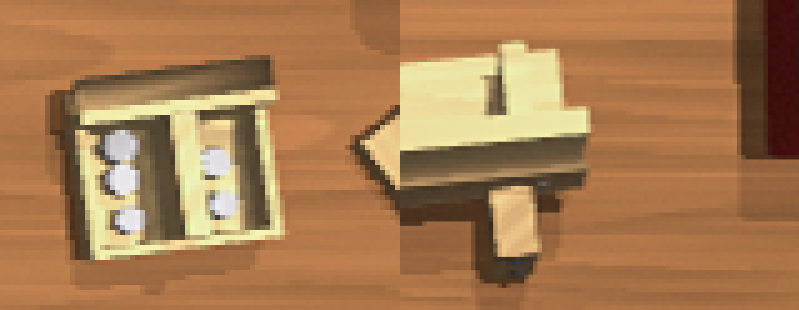

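The crop shows the caddy with its middle wall running front to back and the strip at the rear, and the stop block below the rail at crop (515,220). Now a refined rack fit.

```bash
python3 - <<'E'
from h import *
z=np.load('top0.npz'); C=cloud('top',z['d']); q=C[90:170,125:295].reshape(-1,3)
b=q[(q[:,2]>.160)&(q[:,2]<.170)]
# front edge of board top: per y-bin min x
def edge(b,f,y0,y1,n=40):
    e=[]
    for lo in np.linspace(y0,y1,n):
        s=b[abs(b[:,1]-lo)<.006]
        if len(s)>3: e.append((lo,f(s[:,0])))
    e=np.array(e); P=np.polyfit(e[:,0],e[:,1],1)
    for _ in range(3):
        rr=e[:,1]-np.polyval(P,e[:,0]); k=abs(rr)<2*np.std(rr)+1e-4; P=np.polyfit(e[k,0],e[k,1],1)
    return P,np.std(rr[k])
P,s=edge(b,np.min,-.13,.28); print('front',P,s,np.degrees(np.arctan(-P[0])))
P2,s=edge(b,np.max,-.05,.2); print('back',P2,s,np.degrees(np.arctan(-P2[0])))
th=np.arctan(-P[0]); ex=np.array([np.cos(th),np.sin(th)]); ey=np.array([-np.sin(th),np.cos(th)])
print('y range',(b[:,:2]@ey).min(),(b[:,:2]@ey).max())
x0=np.array([P[1],0])@ex
print('th',np.degrees(th),'x0',x0)
X=C[...,:2]@ex-x0; Y=C[...,:2]@ey; Z=C[...,2]
# rail profile
m=(Y>-.05)&(Y<.12)
for a in np.arange(-.03,.03,.003):
    k=m&(X>=a)&(X<a+.003)&(Z>.02); print(round(a,3),k.sum(),np.percentile(Z[k],[10,50,90]).round(4) if k.sum() else '')
k=(Z>.1)&(Z<.118)&(X>-.072)&(X<-.03)&(Y<.0)&(Y>-.3)
print('stop',k.sum(),X[k].min(),X[k].max(),np.percentile(Y[k],[2,50,98]),np.median(Z[k]))
k=(Z>.03)&(Z<.3)&(X>-.075)&(X<-.03)&(Y<.4)&(Y>.1); print('holder',np.percentile(Y[k],[1,50,99]),X[k].min())
k=(Z>.005)&(Z<.02)&(X>-.12)&(X<-.03)&(Y<.2)&(Y>-.05); print('wrench',np.percentile(Y[k],[1,99]),X[k].min(),X[k].max())
E
```

```text
front [-0.10871896  0.67803666] 0.0004925101989179637 6.2047674637796435
back [-0.10855794  0.69598854] 0.0007402335644518287 6.1956498313942445
y range -0.22493632361379795 0.23298432208039532
th 6.2047674637796435 x0 0.6740647006889224
-0.03 0 
-0.027 0 
-0.024 0 
-0.021 32 [0.0939 0.1068 0.1256]
-0.018 203 [0.0907 0.1168 0.1327]
-0.015 44 [0.1287 0.1307 0.1334]
-0.012 44 [0.1264 0.1286 0.1304]
-0.009 41 [0.1226 0.1254 0.1274]
-0.006 39 [0.1207 0.1221 0.1242]
-0.003 80 [0.1183 0.1231 0.1572]
-0.0 237 [0.1217 0.1471 0.1656]
0.003 59 [0.1629 0.1652 0.1675]
0.006 61 [0.1616 0.1656 0.1682]
0.009 52 [0.1627 0.1651 0.1677]
0.012 56 [0.1621 0.1649 0.1672]
0.015 60 [0.1628 0.1653 0.168 ]
0.018 9 [0.1611 0.1641 0.1657]
0.021 0 
0.024 0 
0.027 0 
stop 121 -0.06847180882682613 -0.030186879133048183 [-0.18668988 -0.17255697 -0.15833234] 0.11028090550399607
holder [0.15003796 0.17842409 0.20869231] -0.06782194978811973
wrench [-0.04696719  0.17966358] -0.11955310625539717 -0.0314532850289716
```

drive_tool(commands=[16.75, -82.2, -2.5, 0, 0, 5.57, 16.75, -82.2, -2.5, 0, 0, 5.57, 16.75, -82.2, -2.5, 0, 0, 5.57, 16.75, -82.2, -2.5, 0, 0, 5.57, 16.75, -82.2, -2.5, 0, 0, 5.57, 16.75, -82.2, -2.5, 0, 0, 5.57, 16.75, -82.2, -2.5, 0, 0, 5.57, 16.75, -82.2, -2.5, 0, 0, 5.57, 16.75, -82.2, -2.5, 0, 0, 5.57, 16.75, -82.2, -2.5, 0, 0, 5.57], fingers=1)

```text
t: 1.1
position: [0.3948, 0.1153, 0.2117]
tcp_rot: [0.998, 0.066, 0.0, -0.0]
force: [2.1, 0.8, 0.1]
gripper_width: 0.0876
gripper_force: 0.0
```

```bash
python3 - <<'E'
from h import *
z=np.load('top0.npz'); C=cloud('top',z['d'])
th=np.radians(6.205); ex=np.array([np.cos(th),np.sin(th)]); ey=np.array([-np.sin(th),np.cos(th)])
X=C[...,:2]@ex-.6741; Y=C[...,:2]@ey; Z=C[...,2]
for c in (180,200,220,240):
    print([(round(X[v,c]*1e3),round(Z[v,c]*1e3)) for v in range(118,165) if -.06<X[v,c]<.005])
print(r.state()['position'],r.state()['tcp_rot'])
E
```

```text
[(3, 167), (1, 164), (1, 151), (0, 143), (0, 131), (1, 115), (-4, 123), (-8, 127), (-12, 130), (-17, 136), (-17, 124), (-18, 117), (-18, 101), (-17, 85), (0, -4), (-4, -2), (-8, -2), (-12, 3), (-15, 3), (-18, -1), (-22, 2), (-24, -5), (-29, 2), (-32, 1), (-36, 5), (-39, 1), (-42, 2), (-45, -1), (-49, 2), (-52, -3), (-56, 2)]
[(3, 165), (1, 162), (1, 149), (1, 141), (0, 131), (0, 119), (-3, 119), (-8, 126), (-12, 129), (-16, 132), (-17, 126), (-18, 116), (-18, 101), (-18, 88), (-1, 1), (-4, 0), (-8, 3), (-11, 0), (-15, 1), (-18, 1), (-21, -2), (-24, -6), (-28, -2), (-31, -1), (-35, 1), (-37, -6), (-42, -1), (-45, -2), (-49, 3), (-53, 7), (-55, -4), (-59, 2)]
[(3, 166), (1, 164), (1, 152), (0, 143), (0, 133), (1, 116), (-4, 122), (-7, 122), (-11, 127), (-14, 128), (-18, 128), (-17, 113), (-18, 104), (-18, 88), (-1, 3), (-4, -3), (-8, 2), (-11, 0), (-15, 1), (-18, 1), (-22, 1), (-25, 2), (-28, -1), (-31, -2), (-35, 1), (-39, 4), (-42, 2), (-45, -2), (-49, 1), (-52, -1), (-56, 4), (-59, 0)]
[(4, 165), (1, 166), (0, 155), (1, 140), (0, 133), (0, 123), (-3, 121), (-7, 123), (-11, 128), (-16, 133), (-18, 129), (-18, 118), (-18, 106), (-18, 90), (0, -4), (-3, -6), (-7, -2), (-11, 1), (-14, -1), (-17, -3), (-21, -3), (-25, 1), (-29, 4), (-32, 5), (-35, 0), (-39, 4), (-41, -4), (-48, -1), (-52, 2), (-56, 1), (-59, 1)]
[0.39477982 0.11529472 0.21172599] [ 9.97848372e-01  6.55631684e-02  2.12580486e-04 -2.28521056e-04]
```

drive_tool(commands=[6.77, -33.1, -1.2, 0, 0, 0, 6.77, -33.1, -1.2, 0, 0, 0, 6.77, -33.1, -1.2, 0, 0, 0, 6.77, -33.1, -1.2, 0, 0, 0, 6.77, -33.1, -1.2, 0, 0, 0, 6.77, -33.1, -1.2, 0, 0, 0, 6.77, -33.1, -1.2, 0, 0, 0, 6.77, -33.1, -3.2, 0, 0, 0, 6.77, -33.1, -5.2, 0, 0, 0, 6.77, -33.1, -5.2, 0, 0, 0])

```text
t: 2.1
position: [0.4606, -0.2139, 0.1569]
tcp_rot: [0.998, 0.064, -0.003, -0.001]
force: [0.1, 0.7, -1.1]
gripper_width: 0.0877
gripper_force: 0.0
```

```bash
python3 - <<'E'
from h import *
p,d=r.capture('top'); cv2.imwrite('pics/t1.png',cv2.resize(p[140:240,250:370],(720,600)))
print(r.state()['position'],r.state()['force'])
E
```

```text
[ 0.46167677 -0.21387194  0.15859576] [-1.12983537  0.3852278   0.2067315 ]
```

View pics/t1.png

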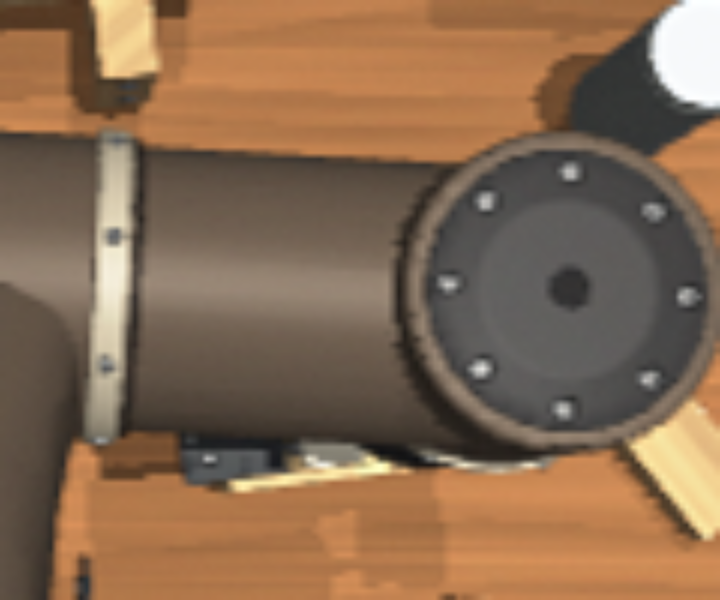

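The arm hides the caddy here, and the fingers show at about (230,460), over the caddy's +y half as planned. I go down and grip.

drive_tool(commands=[0.05, -0.1, -2, 0, 0, 0, 0.05, -0.1, -4, 0, 0, 0, 0.05, -0.1, -6, 0, 0, 0, 0.05, -0.1, -7, 0, 0, 0, 0.05, -0.1, -7, 0, 0, 0])

```text
t: 2.65
position: [0.4631, -0.2144, 0.0894]
tcp_rot: [0.998, 0.066, -0.001, -0.0]
force: [0.6, 0.0, 0.7]
gripper_width: 0.0874
gripper_force: 0.0
```

drive_tool(commands=[0, 0, 0, 0, 0, 0, 0, 0, 0, 0, 0, 0, 0, 0, 0, 0, 0, 0, 0, 0, 0, 0, 0, 0, 0, 0, 0, 0, 0, 0, 0, 0, 0, 0, 0, 0, 0, 0, 0, 0, 0, 0], fingers=0, force=30)

```text
t: 3.35
position: [0.4633, -0.2148, 0.0897]
tcp_rot: [0.998, 0.065, 0.0, 0.0]
force: [-1.5, 0.4, -0.4]
gripper_width: 0.0377
gripper_force: 0.0
```

drive_tool(commands=[0, 0, 0, 0, 0, 0, 0, 0, 0, 0, 0, 0, 0, 0, 0, 0, 0, 0, 0, 0, 0, 0, 0, 0, 0, 0, 0, 0, 0, 0])

```text
t: 3.85
position: [0.4631, -0.2148, 0.0895]
tcp_rot: [0.998, 0.065, -0.0, -0.0]
force: [-0.5, -1.2, -0.9]
gripper_width: 0.0152
gripper_force: 30.0
```

```bash
cat >> h.py <<'E'
from scipy.spatial.transform import Rotation as Ro
TH=np.radians(6.205); EX=np.array([np.cos(TH),np.sin(TH),0]); EY=np.array([-np.sin(TH),np.cos(TH),0]); EZ=np.array([0,0,1.]); X0=.6743
RIGID=[65,0,-10.5]   # tip in the caddy axes from the TCP, mm
def tcp(a,x,y,z):    # lean deg, tip in rack coords mm
    A=np.stack([EX,EY,EZ],1); c,s=np.cos(np.radians(a)),np.sin(np.radians(a))
    L=np.array([[c,0,s],[0,1,0],[-s,0,c]])
    return A@(np.array([x,y,z])/1e3-L@np.array(RIGID)/1e3)+EX*X0
def now():
    s=r.state(); M=Ro.from_quat(s['tcp_rot']).as_matrix(); zt=-M[:,2]
    a=np.degrees(np.arctan2(zt@EX,zt@EZ)); side=np.degrees(np.arctan2(zt@EY,zt@EZ)); yaw=np.degrees(np.arctan2(M[1,0],M[0,0]))-6.205
    c,sn=np.cos(np.radians(a)),np.sin(np.radians(a)); L=np.array([[c,0,sn],[0,1,0],[-sn,0,c]])
    A=np.stack([EX,EY,EZ],1); tip=(A.T@(s['position']-EX*X0))*1e3+L@np.array(RIGID)
    print('t',s['t'],'lean %.2f side %.2f yaw %.2f'%(a,side,yaw),'tip',tip.round(1),'F rack',(A.T@s['force']).round(1),'tq',(A.T@s['ft_torque']).round(2),'grip',s['gripper_width'],s['gripper_force'])
    return s['position'],a
def go(a,x,y,z):
    s,a0=now(); d=(tcp(a,x,y,z)-s)*100; rv=EY*(a-a0)/6
    print('shift',d.round(2),'turn',rv.round(2))
E
python3 - <<'E'
from h import *
go(0,-60,-55,180)
print(tcp(18,-60,-55,170)-tcp(0,-60,-55,180))
E
```

```text
t 3.85 lean 0.02 side -0.00 yaw 1.26 tip [-172.1 -263.6   79. ] F rack [-0.6 -1.1 -0.9] tq [-0.39  0.09 -0.03] grip 0.015226134996857463 29.998796582221985
shift [ 8.89 21.95 10.1 ] turn [ 0. -0. -0.]
[0.00638836 0.00069456 0.0095722 ]
```

drive_tool(commands=[0, 0, 1, 0, 0, 0, 0, 0, 3, 0, 0, 0, 0, 0, 5, 0, 0, 0, 0, 0, 8, 0, 0, 0, 0, 0, 10, 0, 0, 0, 0, 0, 10, 0, 0, 0, 0, 0, 10, 0, 0, 0])

```text
t: 4.55
position: [0.4628, -0.2144, 0.1894]
tcp_rot: [0.998, 0.065, 0.0, -0.0]
force: [-0.7, 0.8, -4.0]
gripper_width: 0.0157
gripper_force: 30.0
```

drive_tool(commands=[1, 4, 1, 0, 0, -0.1, 2, 8.5, 1, 0, 0, -0.21, 3, 13, 1, 0, 0, -0.21, 5, 17.5, 1, 0, 0, -0.21, 8, 21, 1, 0, 0, -0.21, 8.9, 21.95, 1, 0, 0, -0.21, 8.9, 21.95, 1, 0, 0, -0.21, 8.9, 21.95, 1, 0, 0, -0.21])

```text
t: 5.35
position: [0.551, 0.0045, 0.1978]
tcp_rot: [0.999, 0.054, -0.002, 0.0]
force: [-1.3, -0.2, -4.2]
gripper_width: 0.0157
gripper_force: 30.0
```

```bash
python3 - <<'E'
from h import *
go(18,-50,-55,172)
p,d=r.capture('top'); cv2.imwrite('pics/t2.png',cv2.resize(p[80:230,150:350],(800,600)))
E
```

```text
t 5.35 lean 0.22 side 0.03 yaw 0.02 tip [-61.1 -55.1 187.1] F rack [-1.3 -0.1 -4.2] tq [-0.07  0.1  -0.04] grip 0.01570817105293065 29.995014667510986
shift [1.73 0.2  0.43] turn [-0.32  2.95  0.  ]
```

View pics/t2.png

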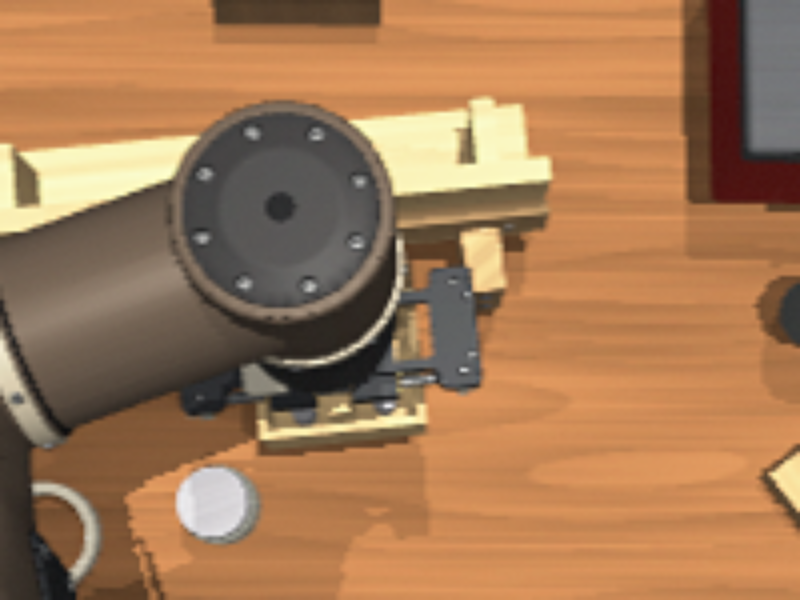

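The caddy hangs level in the gripper with its front edge at crop (258–425, 440). The stop is at (485,260), clear of the caddy. Now I lean it.

drive_tool(commands=[0, 0, 0.1, -0.1, 0.9, 0, 0.5, 0, 0.2, -0.2, 1.9, 0, 1, 0.1, 0.3, -0.3, 2.75, 0, 1.73, 0.2, 0.43, -0.32, 2.95, 0, 1.73, 0.2, 0.43, -0.32, 2.95, 0, 1.73, 0.2, 0.43, -0.32, 2.95, 0])

```text
t: 6.0
position: [0.5691, 0.0059, 0.2034]
tcp_rot: [0.987, 0.053, -0.155, 0.008]
force: [0.0, -0.7, -3.4]
gripper_width: 0.0158
gripper_force: 30.0
```

```bash
python3 - <<'E'
from h import *
go(18,-12,-55,150)
p,d=r.capture('top'); C=cloud('top',d); q=C[80:230,150:350].reshape(-1,3)
s=r.state(); M=Ro.from_quat(s['tcp_rot']).as_matrix()
# caddy frame: x=tool x, y=-tool y, z=-tool z
Q=(q-s['position'])@np.stack([M[:,0],-M[:,1],-M[:,2]],1)*1e3
k=(abs(Q[:,0])<80)&(abs(Q[:,1])<70)&(Q[:,2]>-90)&(Q[:,2]<40)
Q=Q[k]
f=Q[(abs(Q[:,2]+19.5)<5)]; print('rim pts',len(f),'x min',np.percentile(f[:,0],[1,5,50]),'y',np.percentile(f[:,1],[1,99]), 'z',np.percentile(f[:,2],[10,50,90]))
g=f[f[:,0]<-30]; print(len(g),np.percentile(g[:,0],[2,50,98]),np.percentile(g[:,1],[1,99]),np.median(g[:,2]))
E
```

```text
t 6.0 lean 17.81 side -0.04 yaw -0.07 tip [-49.2 -55.7 173.6] F rack [-0.1 -0.7 -3.4] tq [-0.05 -1.42 -0.02] grip 0.015787247413570134 29.999251663684845
shift [ 3.7   0.47 -2.34] turn [-0.    0.03  0.  ]
rim pts 221 x min [-47.66593011 -46.71087228 -39.96581418] y [-59.83523059  59.02575423] z [-22.78021338 -19.98268543 -17.76297829]
133 [-47.61267817 -43.24419386 -32.27129483] [-59.75385806  58.60701948] -19.94571411847534
```

```bash
python3 - <<'E'
from h import *
go(15,-30,-55,152); go(15,-11,-55,142)
E
```

```text
t 6.05 lean 17.78 side -0.03 yaw -0.04 tip [-49.4 -55.5 174.1] F rack [-0.  -0.6 -3.8] tq [-0.08 -1.47 -0.  ] grip 0.016075280076409307 29.99938040971756
shift [ 1.78  0.25 -2.5 ] turn [ 0.05 -0.46 -0.  ]
t 6.05 lean 17.78 side -0.03 yaw -0.04 tip [-49.4 -55.5 174.1] F rack [-0.  -0.6 -3.8] tq [-0.08 -1.47 -0.  ] grip 0.016075280076409307 29.99938040971756
shift [ 3.67  0.45 -3.5 ] turn [ 0.05 -0.46 -0.  ]
```

drive_tool(commands=[0.9, 0.1, -1, 0.02, -0.23, 0, 1.78, 0.25, -1.8, 0.05, -0.46, 0, 2.8, 0.35, -2.3, 0.05, -0.46, 0, 3.67, 0.45, -2.5, 0.05, -0.46, 0, 3.67, 0.45, -3, 0.05, -0.46, 0, 3.67, 0.45, -3.2, 0.05, -0.46, 0, 3.67, 0.45, -3.2, 0.05, -0.46, 0])

```text
t: 6.75
position: [0.6058, 0.0112, 0.1714]
tcp_rot: [0.99, 0.054, -0.131, 0.007]
force: [-1.1, -0.5, -4.3]
gripper_width: 0.0161
gripper_force: 30.0
```

```bash
python3 - <<'E'
from h import *
go(15,-11,-55,136)
E
```

```text
t 6.75 lean 15.11 side -0.00 yaw 0.01 tip [-10.8 -54.4 144.3] F rack [-1.1 -0.4 -4.3] tq [-0.09 -1.26 -0.01] grip 0.016086562859223292 29.999327659606934
shift [-0.01 -0.07 -0.85] turn [ 0.   -0.02 -0.  ]
```

drive_tool(commands=[0, 0, -0.3, 0, 0, 0, 0, 0, -0.6, 0, 0, 0, 0, 0, -0.8, 0, 0, 0, 0, 0, -0.9, 0, 0, 0, 0, 0, -0.9, 0, 0, 0])

```text
t: 7.25
position: [0.6062, 0.0112, 0.1628]
tcp_rot: [0.99, 0.054, -0.131, 0.007]
force: [0.4, 0.7, -3.9]
gripper_width: 0.0163
gripper_force: 30.0
```

drive_tool(commands=[0, 0, -0.1, 0, 0, 0, 0, 0, -0.2, 0, 0, 0, 0, 0, -0.2, 0, 0, 0])

```text
t: 7.55
position: [0.6062, 0.0112, 0.1608]
tcp_rot: [0.99, 0.054, -0.131, 0.007]
force: [-0.6, 0.3, -4.5]
gripper_width: 0.0161
gripper_force: 30.0
```

drive_tool(commands=[0, 0, -0.1, 0, 0, 0, 0, 0, -0.15, 0, 0, 0, 0, 0, -0.15, 0, 0, 0])

```text
t: 7.85
position: [0.6062, 0.0112, 0.1594]
tcp_rot: [0.99, 0.054, -0.131, 0.007]
force: [0.8, -0.4, -4.6]
gripper_width: 0.0156
gripper_force: 30.0
```

drive_tool(commands=[0, 0, -0.1, 0, 0, 0, 0, 0, -0.1, 0, 0, 0])

```text
t: 8.05
position: [0.6063, 0.0113, 0.1584]
tcp_rot: [0.99, 0.054, -0.131, 0.007]
force: [-0.2, 1.1, -5.0]
gripper_width: 0.0156
gripper_force: 30.0
```

drive_tool(commands=[0, 0, -0.1, 0, 0, 0, 0, 0, -0.1, 0, 0, 0])

```text
t: 8.25
position: [0.6062, 0.0112, 0.1573]
tcp_rot: [0.99, 0.054, -0.131, 0.007]
force: [-0.5, -0.5, -3.9]
gripper_width: 0.0158
gripper_force: 30.0
```

drive_tool(commands=[0, 0, -0.1, 0, 0, 0, 0, 0, -0.1, 0, 0, 0])

```text
t: 8.45
position: [0.6063, 0.0112, 0.1568]
tcp_rot: [0.99, 0.054, -0.13, 0.007]
force: [-0.1, -0.3, -1.1]
gripper_width: 0.0158
gripper_force: 30.0
```

```bash
python3 - <<'E'
from h import *
L=132.7
p,a=now()
for A,x,z in((12,-8.5,-3.7),(8,-6,-5.8),(4,-3.4,-7.9),(0,-.6,-10.5)):
    d=(tcp(A,x,-55,L+z)-p)*100; print(A,d.round(2),(EY*(A-a)/6).round(2))
E
```

```text
t 8.45 lean 15.01 side 0.01 yaw 0.02 tip [-10.2 -54.4 129.8] F rack [-0.2 -0.3 -1.1] tq [ 0.01 -0.77 -0.02] grip 0.015827411154369864 29.999704957008362
12 [ 0.05 -0.06 -0.4 ] [ 0.05 -0.5  -0.  ]
8 [ 0.15 -0.05 -1.05] [ 0.13 -1.16 -0.  ]
4 [ 0.28 -0.03 -1.7 ] [ 0.2  -1.83 -0.  ]
0 [ 0.47 -0.01 -2.41] [ 0.27 -2.49 -0.  ]
```

drive_tool(commands=[0.02, 0, -0.1, 0.02, -0.2, 0, 0.03, 0, -0.2, 0.04, -0.4, 0, 0.05, 0, -0.35, 0.05, -0.5, 0, 0.05, 0, -0.35, 0.05, -0.5, 0])

```text
t: 8.85
position: [0.6052, 0.011, 0.1538]
tcp_rot: [0.993, 0.054, -0.105, 0.006]
force: [-6.6, 2.0, 3.6]
gripper_width: 0.0159
gripper_force: 30.0
```

```bash
python3 -c "
from h import *
go(8,-6,-55,126.9)"
```

```text
t 8.85 lean 12.05 side 0.02 yaw 0.02 tip [-10.1 -54.4 130. ] F rack [-6.3  2.7  3.6] tq [ 0.55  1.79 -0.13] grip 0.01594818226084636 30.000211000442505
shift [ 0.26 -0.03 -0.75] turn [ 0.07 -0.67 -0.  ]
```

```bash
cat >> h.py <<'E'
def rim():
    Q=[]
    for _ in range(3):
        p,d=r.capture('top'); C=cloud('top',d); q=C[80:230,150:350].reshape(-1,3)
        s=r.state(); M=Ro.from_quat(s['tcp_rot']).as_matrix()
        Q.append((q-s['position'])@np.stack([M[:,0],-M[:,1],-M[:,2]],1)*1e3)
    Q=np.vstack(Q); g=Q[(Q[:,0]>-60)&(Q[:,0]<-37)&(abs(Q[:,1])<58)&(abs(Q[:,2]+19.5)<10)]
    c=g[(g[:,0]>-47)&(g[:,0]<-38)]
    print('front rim n',len(g),'x',np.percentile(g[:,0],[2,50,98]).round(1),'z med',np.median(c[:,2]).round(2),'y-slope',np.polyfit(c[:,1],c[:,2],1)[0].round(3))
    f=Q[(Q[:,0]<-40)&(Q[:,0]>-60)&(abs(Q[:,1])<55)&(Q[:,2]<-28)&(Q[:,2]>-85)]
    if len(f)>20: print('front face n',len(f),'x vs z fit',np.polyfit(f[:,2],f[:,0],1).round(3))
E
python3 -c "
from h import *
rim(); now()
p,d=r.capture('top'); cv2.imwrite('pics/t3.png',cv2.resize(p[95:195,170:310],(784,560)))"
```

```text
front rim n 388 x [-48.  -44.8 -38.9] z med -19.87 y-slope 0.002
front face n 692 x vs z fit [ 3.0000e-03 -4.6335e+01]
t 9.0 lean 12.09 side 0.03 yaw 0.02 tip [-10.1 -54.4 130. ] F rack [-7.   1.6  4.9] tq [ 0.66  2.12 -0.17] grip 0.01592066783370712 30.000401437282562
```

View pics/t3.png

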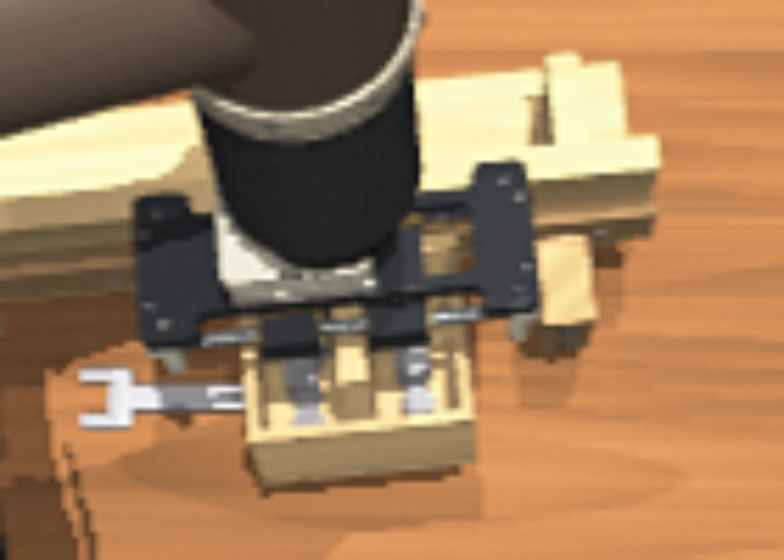

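The picture shows the caddy straight in the gripper and behind the lip, well clear of the stop at crop (565,280). The contact pushes away from the board, so I test it by raising a little.

drive_tool(commands=[0, 0, 0.2, 0, 0, 0, 0, 0, 0.4, 0, 0, 0, 0, 0, 0.4, 0, 0, 0])

```text
t: 9.35
position: [0.6072, 0.0113, 0.1572]
tcp_rot: [0.993, 0.054, -0.104, 0.006]
force: [0.4, 0.5, -4.6]
gripper_width: 0.0157
gripper_force: 30.0
```

```bash
python3 -c "
from h import *
now()"
```

```text
t 9.35 lean 11.94 side 0.02 yaw 0.01 tip [ -8.  -54.4 133.4] F rack [ 0.5  0.5 -4.6] tq [-0.04 -1.02  0.02] grip 0.015655472845826524 29.999283850193024
```

drive_tool(commands=[0.1, 0.01, 0, 0, 0, 0, 0.2, 0.02, 0, 0, 0, 0, 0.2, 0.02, 0, 0, 0, 0])

```text
t: 9.65
position: [0.609, 0.0114, 0.1567]
tcp_rot: [0.993, 0.054, -0.105, 0.006]
force: [0.1, -0.5, -4.5]
gripper_width: 0.0159
gripper_force: 30.0
```

```bash
python3 -c "
from h import *
now()"
```

```text
t 9.65 lean 12.02 side 0.02 yaw 0.00 tip [ -6.2 -54.5 132.9] F rack [ 0.1 -0.5 -4.5] tq [-0.08 -0.99 -0.02] grip 0.01591881433267614 29.999333024024963
```

drive_tool(commands=[0.1, 0.01, 0, 0, 0, 0, 0.2, 0.02, 0, 0, 0, 0, 0.2, 0.02, 0, 0, 0, 0])

```text
t: 9.95
position: [0.6099, 0.0115, 0.1567]
tcp_rot: [0.993, 0.054, -0.105, 0.006]
force: [-3.5, -0.7, -3.5]
gripper_width: 0.0154
gripper_force: 30.0
```

```bash
python3 -c "
from h import *
now()"
```

```text
t 9.95 lean 12.13 side 0.02 yaw -0.00 tip [ -5.3 -54.5 132.8] F rack [-3.6 -0.4 -3.5] tq [ 0.1   0.41 -0.08] grip 0.015409196852568292 29.999645948410034
```

drive_tool(commands=[-0.2, -0.02, -0.1, 0, 0, 0, -0.2, -0.02, -0.2, 0, 0, 0, -0.2, -0.02, -0.2, 0, 0, 0])

```text
t: 10.25
position: [0.6091, 0.0115, 0.1549]
tcp_rot: [0.993, 0.054, -0.104, 0.006]
force: [-0.8, -0.4, -4.8]
gripper_width: 0.0159
gripper_force: 30.0
```

```bash
python3 -c "
from h import *
now()"
```

```text
t 10.25 lean 11.97 side 0.02 yaw 0.01 tip [ -6.1 -54.4 131.2] F rack [-0.8 -0.3 -4.8] tq [-0.04 -0.97 -0.04] grip 0.015930110685042173 29.99914526939392
```

drive_tool(commands=[0, 0, -0.05, 0, 0, 0, 0, 0, -0.1, 0, 0, 0, 0, 0, -0.1, 0, 0, 0])

```text
t: 10.55
position: [0.6088, 0.0114, 0.1539]
tcp_rot: [0.993, 0.054, -0.104, 0.006]
force: [-0.3, 0.6, -4.6]
gripper_width: 0.0156
gripper_force: 30.0
```

```bash
python3 -c "
from h import *
now()"
```

```text
t 10.55 lean 12.01 side 0.02 yaw 0.01 tip [ -6.4 -54.4 130.1] F rack [-0.2  0.6 -4.6] tq [-0.08 -1.01 -0.02] grip 0.015624252766437387 29.99917834997177
```

```bash
python3 -c "
from h import *
go(8,-4.2,-54.5,127.5)"
```

```text
t 10.55 lean 12.01 side 0.02 yaw 0.01 tip [ -6.4 -54.4 130.1] F rack [-0.2  0.6 -4.6] tq [-0.08 -1.01 -0.02] grip 0.015624252766437387 29.99917834997177
shift [ 0.07  0.   -0.7 ] turn [ 0.07 -0.66 -0.  ]
```

drive_tool(commands=[0.02, 0, -0.2, 0.02, -0.17, 0, 0.04, 0, -0.4, 0.04, -0.33, 0, 0.06, 0, -0.6, 0.05, -0.5, 0, 0.07, 0, -0.7, 0.07, -0.66, 0, 0.07, 0, -0.7, 0.07, -0.66, 0])

```text
t: 11.05
position: [0.609, 0.0114, 0.1472]
tcp_rot: [0.996, 0.054, -0.069, 0.004]
force: [0.2, -0.4, -4.6]
gripper_width: 0.016
gripper_force: 30.0
```

```bash
python3 -c "
from h import *
go(8,-4.2,-54.5,126)"
```

```text
t 11.05 lean 7.98 side 0.03 yaw 0.01 tip [ -4.8 -54.5 127.8] F rack [ 0.2 -0.4 -4.6] tq [-0.08 -0.62 -0.01] grip 0.01598271094370649 29.999339282512665
shift [ 0.06  0.01 -0.18] turn [-0.  0.  0.]
```

```bash
python3 -c "
from h import *
go(4,-2.4,-54.5,124.5); go(0,-.2,-54.5,123)"
```

```text
t 11.05 lean 7.98 side 0.03 yaw 0.01 tip [ -4.8 -54.5 127.8] F rack [ 0.2 -0.4 -4.6] tq [-0.08 -0.62 -0.01] grip 0.01598271094370649 29.999339282512665
shift [ 0.12  0.01 -0.77] turn [ 0.07 -0.66 -0.  ]
t 11.05 lean 7.98 side 0.03 yaw 0.01 tip [ -4.8 -54.5 127.8] F rack [ 0.2 -0.4 -4.6] tq [-0.08 -0.62 -0.01] grip 0.01598271094370649 29.999339282512665
shift [ 0.25  0.03 -1.37] turn [ 0.14 -1.32 -0.  ]
```

drive_tool(commands=[0.04, 0, -0.25, 0.02, -0.22, 0, 0.08, 0, -0.5, 0.05, -0.44, 0, 0.12, 0.01, -0.73, 0.07, -0.66, 0, 0.12, 0.01, -0.73, 0.07, -0.66, 0])

```text
t: 11.45
position: [0.6103, 0.0115, 0.1399]
tcp_rot: [0.998, 0.054, -0.035, 0.002]
force: [-0.0, 0.1, -4.1]
gripper_width: 0.0164
gripper_force: 30.0
```

```bash
python3 -c "
from h import *
go(0,-.2,-54.5,122.5)"
```

```text
t 11.45 lean 4.02 side 0.04 yaw 0.01 tip [ -2.2 -54.5 124.9] F rack [ 0.   0.1 -4.1] tq [-0.09 -0.29 -0.02] grip 0.016408177126332812 29.999409019947052
shift [ 0.11  0.02 -0.69] turn [ 0.07 -0.67 -0.  ]
```

drive_tool(commands=[0.03, 0, -0.2, 0.02, -0.22, 0, 0.07, 0.01, -0.45, 0.05, -0.44, 0, 0.11, 0.02, -0.65, 0.07, -0.67, 0, 0.11, 0.02, -0.65, 0.07, -0.67, 0])

```text
t: 11.85
position: [0.6116, 0.0117, 0.1334]
tcp_rot: [0.999, 0.054, 0.0, 0.001]
force: [-0.3, -0.5, -3.8]
gripper_width: 0.0159
gripper_force: 30.0
```

```bash
python3 -c "
from h import *
now()"
```

```text
t 11.85 lean 0.00 side 0.06 yaw 0.01 tip [ -0.  -54.5 122.9] F rack [-0.4 -0.5 -3.8] tq [-0.02 -0.09  0.  ] grip 0.015859783030261216 29.999346435070038
```

drive_tool(commands=[0, 0, -0.07, 0, 0, 0, 0, 0, -0.15, 0, 0, 0, 0, 0, -0.15, 0, 0, 0])

```text
t: 12.15
position: [0.6127, 0.0119, 0.1321]
tcp_rot: [0.999, 0.054, 0.0, 0.0]
force: [2.7, -0.1, -1.3]
gripper_width: 0.0158
gripper_force: 30.0
```

```bash
python3 -c "
from h import *
now()"
```

```text
t 12.15 lean -0.05 side 0.06 yaw 0.01 tip [  1.1 -54.4 121.6] F rack [ 2.7 -0.4 -1.3] tq [ 0.08 -0.77 -0.04] grip 0.015842817303150104 30.00121146440506
```

drive_tool(commands=[0.05, 0, -0.05, 0, 0, 0, 0.1, 0.01, -0.1, 0, 0, 0, 0.1, 0.01, -0.1, 0, 0, 0])

```text
t: 12.45
position: [0.6131, 0.0118, 0.1313]
tcp_rot: [0.999, 0.054, 0.0, 0.001]
force: [-2.5, 0.3, 3.6]
gripper_width: 0.0159
gripper_force: 30.0
```

```bash
python3 -c "
from h import *
now()"
```

```text
t 12.45 lean -0.03 side 0.06 yaw 0.01 tip [  1.5 -54.5 120.8] F rack [-2.5  0.5  3.6] tq [ 0.25  0.14 -0.06] grip 0.01587329619672843 30.002295076847076
```

drive_tool(commands=[0.03, -0.3, 0.04, 0, 0, 0, 0.09, -0.8, 0.06, 0, 0, 0, 0.14, -1.3, 0.06, 0, 0, 0, 0.2, -1.8, 0.06, 0, 0, 0, 0.25, -2.3, 0.06, 0, 0, 0, 0.3, -2.8, 0.06, 0, 0, 0, 0.36, -3.3, 0.06, 0, 0, 0, 0.39, -3.6, 0.06, 0, 0, 0, 0.41, -3.8, 0.06, 0, 0, 0, 0.41, -3.8, 0.06, 0, 0, 0])

```text
t: 13.45
position: [0.617, -0.0254, 0.1314]
tcp_rot: [0.999, 0.054, 0.0, -0.0]
force: [-1.7, 4.9, 0.5]
gripper_width: 0.0155
gripper_force: 30.0
```

```bash
python3 -c "
from h import *
now()"
```

```text
t 13.45 lean -0.03 side -0.01 yaw 0.01 tip [  1.4 -92.  120.9] F rack [-1.1  5.   0.5] tq [ 1.68 -0.09 -0.03] grip 0.015516803790277289 30.000578463077545
```

drive_tool(commands=[0.01, -0.1, 0, 0, 0, 0, 0.01, -0.1, 0, 0, 0, 0])

```text
t: 13.65
position: [0.6171, -0.0263, 0.1314]
tcp_rot: [0.999, 0.054, 0.0, -0.0]
force: [-1.4, 5.5, 1.1]
gripper_width: 0.0159
gripper_force: 30.0
```

```bash
python3 -c "
from h import *
now()
p,d=r.capture('top'); cv2.imwrite('pics/t4.png',cv2.resize(p[105:175,190:290],(800,560)))
now()"
```

```text
t 13.65 lean -0.03 side -0.00 yaw 0.02 tip [  1.4 -92.8 120.9] F rack [-0.8  5.6  1.1] tq [ 2.04 -0.08 -0.02] grip 0.01586110143515004 30.000485479831696
t 13.7 lean -0.03 side 0.00 yaw 0.01 tip [  1.3 -92.9 120.9] F rack [-1.4  5.1  1.9] tq [ 1.99 -0.09  0.  ] grip 0.015927855384105575 30.00053733587265
```

View pics/t4.png

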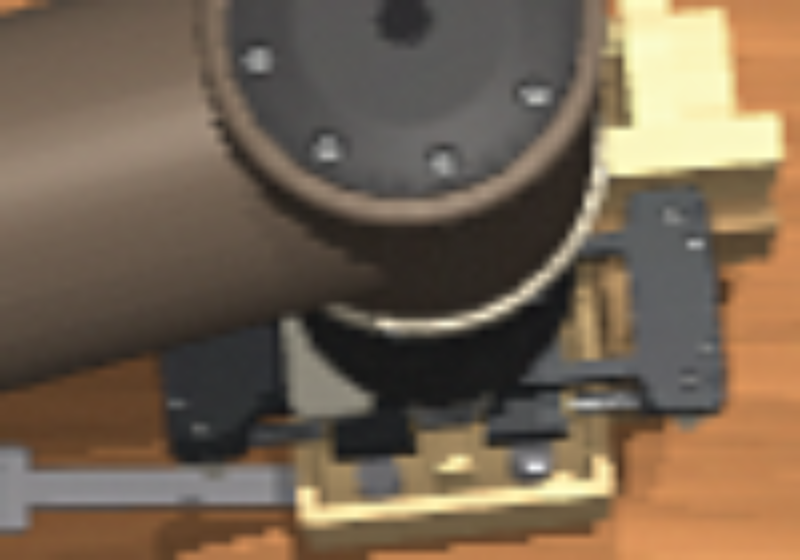

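It is still short of the stop. The caddy moved with each step at constant force, so this is sliding friction. The stop is hidden under the gripper. I unload a little and continue.

drive_tool(commands=[-0.02, 0, 0.06, 0, 0, 0, 0, -0.1, 0.06, 0, 0, 0, 0.01, -0.2, 0.06, 0, 0, 0, 0.02, -0.25, 0.06, 0, 0, 0, 0.02, -0.25, 0.06, 0, 0, 0])

```text
t: 14.2
position: [0.6173, -0.0299, 0.1318]
tcp_rot: [0.999, 0.054, 0.0, 0.001]
force: [1.7, 1.0, -3.3]
gripper_width: 0.0161
gripper_force: 30.0
```

```bash
python3 -c "
from h import *
now()"
```

```text
t 14.2 lean 0.00 side 0.07 yaw -0.01 tip [  1.2 -96.5 121.3] F rack [ 1.8  0.8 -3.3] tq [ 0.21 -0.95 -0.08] grip 0.016059100232914444 30.000220835208893
```

drive_tool(commands=[0.01, -0.1, -0.02, 0, 0, 0, 0.01, -0.1, -0.02, 0, 0, 0])

```text
t: 14.4
position: [0.6175, -0.0308, 0.1317]
tcp_rot: [0.999, 0.054, 0.0, 0.001]
force: [2.5, -0.1, -1.7]
gripper_width: 0.0156
gripper_force: 30.0
```

drive_tool(commands=[0.01, -0.1, 0, 0, 0, 0, 0.01, -0.1, 0, 0, 0, 0])

```text
t: 14.6
position: [0.6175, -0.0313, 0.1317]
tcp_rot: [0.999, 0.054, 0.0, 0.0]
force: [2.8, 3.6, -2.0]
gripper_width: 0.0158
gripper_force: 30.0
```

```bash
python3 -c "
from h import *
now()"
```

```text
t 14.6 lean -0.02 side 0.03 yaw 0.01 tip [  1.2 -97.9 121.2] F rack [ 3.2  3.3 -2. ] tq [ 1.31 -1.04 -0.02] grip 0.015841510024998333 29.999746084213257
```

drive_tool(commands=[0.07, -0.07, -0.04, 0, 0, 0, 0.07, -0.07, -0.04, 0, 0, 0, 0.07, -0.07, -0.04, 0, 0, 0, 0.07, -0.07, -0.04, 0, 0, 0])

```text
t: 15.0
position: [0.6177, -0.0314, 0.1315]
tcp_rot: [0.999, 0.054, -0.0, -0.0]
force: [-0.7, 7.4, 1.8]
gripper_width: 0.0158
gripper_force: 30.0
```

```bash
python3 -c "
from h import *
now()"
```

```text
t 15.0 lean 0.02 side -0.01 yaw 0.02 tip [  1.4 -97.9 120.9] F rack [0.1 7.4 1.8] tq [ 2.71 -0.05 -0.03] grip 0.01577676019276765 30.000719726085663
```

drive_tool(commands=[0, 0.04, 0.03, 0, 0, 0, 0, 0.06, 0.03, 0, 0, 0, 0, 0.06, 0.03, 0, 0, 0], force=10)

```text
t: 15.3
position: [0.6177, -0.0314, 0.1315]
tcp_rot: [0.999, 0.054, -0.0, 0.0]
force: [-0.7, 5.9, -0.2]
gripper_width: 0.016
gripper_force: 10.0
```

drive_tool(commands=[0, 0, 0, 0, 0, 0, 0, 0, 0, 0, 0, 0, 0, 0, 0, 0, 0, 0, 0, 0, 0, 0, 0, 0, 0, 0, 0, 0, 0, 0, 0, 0, 0, 0, 0, 0, 0, 0, 0, 0, 0, 0], fingers=0.55)

```text
t: 16.0
position: [0.6181, -0.0318, 0.1315]
tcp_rot: [0.999, 0.054, -0.0, 0.001]
force: [-0.1, -0.6, -0.0]
gripper_width: 0.048
gripper_force: 0.0
```

```bash
python3 -c "
from h import *
now()"
```

```text
t 16.0 lean 0.01 side 0.06 yaw -0.00 tip [  1.7 -98.5 121. ] F rack [-0.2 -0.5 -0. ] tq [-0.05 -0.05 -0.01] grip 0.04800243420725761 0.0
```

Released without any disturbance. I go straight up and away, then check.

drive_tool(commands=[0, 0, 1, 0, 0, 0, 0, 0, 3, 0, 0, 0, 0, 0, 6, 0, 0, 0, 0, 0, 10, 0, 0, 0, 0, 0, 14, 0, 0, 0, -3, 4, 15, 0, 0, 0, -6, 8, 15, 0, 0, 0, -9, 12, 15, 0, 0, 0, -12, 16, 15, 0, 0, 0, -15, 20, 15, 0, 0, 0])

```text
t: 17.0
position: [0.4674, 0.1686, 0.2827]
tcp_rot: [0.999, 0.054, 0.001, 0.0]
force: [1.2, 1.0, -0.3]
gripper_width: 0.048
gripper_force: 0.0
```

drive_tool(commands=[-3, 4, 0, 0, 0, 0, -5, 8, 0, 0, 0, 0, -6, 12, 0, 0, 0, 0, -6, 16, 0, 0, 0, 0, -6, 20, 0, 0, 0, 0, -6, 20, 0, 0, 0, 0, -6, 20, 0, 0, 0, 0])

```text
t: 17.7
position: [0.4084, 0.3681, 0.2817]
tcp_rot: [0.998, 0.055, -0.0, 0.001]
force: [-1.3, -1.2, -0.8]
gripper_width: 0.0481
gripper_force: 0.0
```

```bash
python3 - <<'E'
from h import *
p,d=r.capture('top'); C=cloud('top',d)
X=(C[...,:2]@EX[:2]-X0)*1e3; Y=C[...,:2]@EY[:2]*1e3; Z=C[...,2]*1e3
k=(X>-125)&(X<-22)&(Y>-165)&(Y<-30)&(Z>100)&(Z<200)
print('caddy',k.sum(),'X',np.percentile(X[k],[1,99]),'Y',np.percentile(Y[k],[1,99]))
w=k&(Z>162); print('wall',w.sum(),np.median(Z[w]),np.median(Y[w]),'slope',np.polyfit(X[w],Z[w],1), np.polyfit(X[w],Y[w],1))
f=k&(X<-98)&(Z>100)&(Z<118.5); print('rim z',np.median(Z[f]))
cv2.imwrite('pics/t5.png',cv2.resize(p[90:190,130:300],(800,470)))
now()
E
```

```text
caddy 591 X [-109.97204202  -22.31382234] Y [-164.07325537  -38.51089612]
wall 138 166.82243019849025 -98.07570133237368 slope [-1.57380545e-03  1.66701362e+02] [ 4.79819033e-03 -9.77889403e+01]
rim z 111.61907391719944
t 17.75 lean 0.01 side 0.07 yaw 0.03 tip [-163.5  321.   271.3] F rack [ 0.1 -0.4 -0.1] tq [-0.11 -0.05  0.  ] grip 0.0482746787816989 0.0
```

View pics/t5.png

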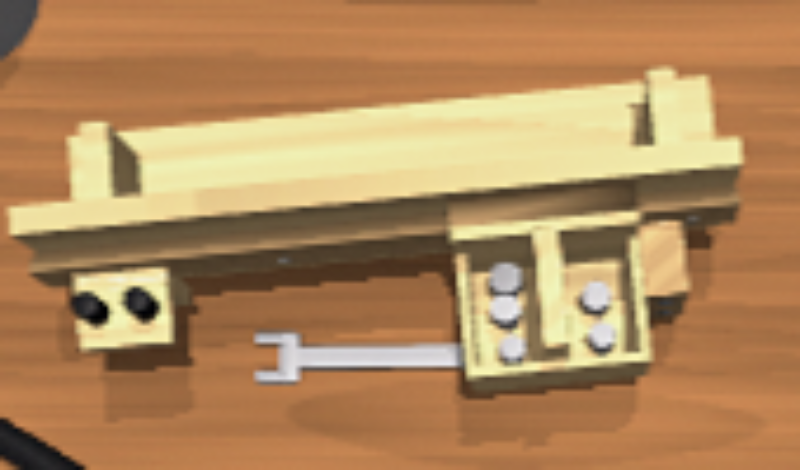

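The caddy hangs on the rail with its wall level (slope −0.0016) and square to the rack. Its front is 110 mm from the board, and its right side is against the stop at crop (650,260).

```bash
python3 -c "
from cell import r
print(r.finish_job())"
```

```text
the job is handed in; nothing more can be done
None
```

The caddy hangs fully home, flat to the rack and against the stop; it was pressed there with about 6–7 N, then released, and the job was handed in at about 18 s with the robot clear of everything.

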